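Lids on the food containers

ROBOT

A 6-joint arm with a two-finger parallel gripper is mounted at the origin on the work surface. World frame = base frame: x ahead of the robot, y to its left, z up, the work surface at z = 0. Lengths are in m, angles in rad, forces in N, time in s.
With the tool pointing down it reaches from about 0.35 to 0.975 m from the base axis. Payload 4.9 kg.
Tool frame: the origin (TCP) lies midway between the tips of the shut fingers; the grasp point (between the pads) lies behind it (manip.tcp_to_grasp is the z of the grasp point in the tool frame, in m); z points along the fingers, y is the direction in which the jaws open and shut (so a half turn about z gives the same grasp; the last joint's range is limited). The gripper opens to 85 mm and grips with 20 to 120 N. Pads are 22 mm wide; open, the fingers measure 114 mm over their backs; the gripper's body (76 mm by 85 mm) begins 54 mm behind the grasp point. The pads swing forward as they close: fully open they stand 13 mm farther back than shut.
Start: joints at [1.057, 0.053, 1.613, -0, 1.476, -0.119], TCP at [0.24, 0.577, 0.231] pointing down, gripper open.
Joint ranges: [-3.01, 3.01], [-1.01, 2.22], [0.06, 2.58], [-1.02, 4.17], [0.09, 2.62], [-3.14, 3.14]. Speed limits (rad/s): [2.57, 2.57, 3.14, 3.14, 3.14, 3.14].

INTERFACE

Orientations are given as a unit quaternion [w, x, y, z].
In Python, from plant import status, vision, order, regions_of, manip gives the robot as it stands. The module is installed in compiled form; this text tells all that it offers.
- The arm moves only by the shell command python3 -m crank 'ROWS'. ROWS is JSON, one flat list of numbers, 5 for each row, row after row: the shift along the tool's x, y, z in mm, then the turn about the tool's z in degrees, then the opening in per cent of the stroke, from 0 (shut) to 100 (fully open). In form: [tx, ty, tz, yaw, fingers, tx, ty, tz, yaw, fingers, ...]. A call has exactly 10 rows; each row is the pose to reach, as a shift and turn from the pose commanded when the call began, along the tool's axes at that moment; what a row does not reach only later rows make up. A row lasts 1/10 s, in which the tool goes at most 50 mm and 8.59 degrees, less where a joint would pass 70% of its speed; a pose out of reach is approached as far as the arm can. A call with a gripper value outside its range is refused whole. The fingers move at their own pace and stop on an object; the grip force is fixed at half the most. Time passes only in rows, so rows that repeat a pose let the fingers close, or fill a call up. It gives the time, the measured TCP pose, the force and the opening at its end, in the units of the state.
- status.state(): the state, without advancing time (a new reading comes with each control period).
- vision.grab_frame(name): name is "side" or "top" or "wrist"; returns (picture, depth): 480x640x3 uint8, red, green, blue; 480x640 float32, m along the optical axis (not along the pixel's ray), 0 where there is no reading.
- vision.get_calibration(name): a dict with "camera_matrix" (3x3 intrinsics, pixels), "R" (3x3) and "t" (3): a world point X has camera coordinates R X + t. Camera axes: x right, y down, z forward; pixel columns grow to the right and rows downward; lengths in m; the calibration is good to about 2 mm. The wrist camera is an equidistant fisheye: a pixel r from the principal point sees the ray r / f radians off the axis. A picture is of the moment at which its call begins: read the wrist's pose just before it. get_calibration takes no time and is no camera call; for the wrist camera it gives the pose at the moment of the call.
- order.job_done(): hands the job in, once; it reports no verdict.
Trained networks look in the newest picture that a camera, given by its name, has taken for a name from the list of things; names that differ only in an ending like _2 or _b are one class to them, and where a whole thing is asked for, a point or a joint stands for the part that bears it (a point fixed in the world has none). Each returns a list of dicts, best first, with "confidence" (0 to 1); they miss things now and then, are a little off and sometimes report something else, mostly with a low value. They report only what shows in the picture. A call takes as long as a camera call.
- regions_of(camera, name): "region" (480x640 bool, what is visible of it) and "extent" ([centre column, centre row, width, height] in pixels, round what is visible of it).
The state is a dict: "time": time; "joint_pos": joint angles; "joint_vel": joint speeds; "joint_efforts": joint torques, N m; "tool_pos": TCP position; "tool_rot": TCP orientation; "contact_force": force on the tool from outside, world axes, zero at the start; "ft_torque": the same for the moment, N m; "gripper_width": opening from 0.0 (shut) to 1.0 (fully open).
Only numpy, scipy, OpenCV 4.12 (cv2) and the standard library are available. Lean on these libraries where they do the work, as an engineer would, in place of code of your own. Each camera call takes 0.05 s, during which the arm holds its last target. There are 200 camera calls.

TASK

The four washed food containers are going back into the fridge: find the four loose lids with handles on the counter and put each on its own container (small round, large round, square, oblong), so that it sits level and fully down in the mouth. Leave the containers standing where they are, and do not knock over the mug or the drinking glass.

Things in the scene. Friction and masses are not known exactly. Their poses are not given: they have to be found in the camera images.
- pot_small: The small round food container: 72 mm across outside, 64 mm inside, 60 mm high. White ceramic, open top, walls 4 mm, floor about 5 mm, standing upright on the counter, loose. Origin: centre of its underside; z up.
- pot_large: The large round food container: 108 mm across outside, 100 mm inside, 60 mm high. White ceramic, open top, walls 4 mm, floor about 5 mm, standing upright on the counter, loose. Origin: centre of its underside; z up.
- pot_square: The square food container: 84 x 84 mm outside, 76 x 76 mm inside, 55 mm high; x and y along its sides. White ceramic, open top, walls 4 mm, floor about 5 mm, standing upright on the counter, loose. Origin: centre of its underside; z up.
- pot_oblong: The oblong (rectangular) food container: 108 mm along x by 72 mm along y outside, 100 x 64 mm inside, 50 mm high. White ceramic, open top, walls 4 mm, floor about 5 mm, standing upright on the counter, loose. Origin: centre of its underside; z up.
- lid_small: Lid of the small round container. Grey plastic, 50 to 145 g, lying plug down on the counter. Plug 50 mm across, 8 mm deep, drops into the mouth with 7 mm play all round; 5 mm cover plate (84 mm across) rests on the rim. A round central knob, 24 mm across, rises 28 mm above the plate. Origin: centre of the plug's underside, z up; plate top at z = 13 mm, handle top at 41 mm.
- lid_large: Lid of the large round container. Grey plastic, 50 to 145 g, lying plug down on the counter. Plug 86 mm across, 8 mm deep, drops into the mouth with 7 mm play all round; 5 mm cover plate (120 mm across) rests on the rim. A round central knob, 24 mm across, rises 28 mm above the plate. Origin: centre of the plug's underside, z up; plate top at z = 13 mm, handle top at 41 mm.
- lid_square: Lid of the square container, fits in any quarter turn. Grey plastic, 50 to 145 g, lying plug down on the counter. Plug 62 x 62 mm, 8 mm deep, drops into the mouth with 7 mm play all round; 5 mm cover plate (96 x 96 mm) rests on the rim. A central bar handle, 50 mm along its x, 16 mm along y, rises 28 mm above the plate. Origin: centre of the plug's underside, z up; plate top at z = 13 mm, handle top at 41 mm.
- lid_oblong: Lid of the oblong container, x along its x either way. Grey plastic, 50 to 145 g, lying plug down on the counter. Plug 86 x 50 mm, 8 mm deep, drops into the mouth with 7 mm play all round; 5 mm cover plate (120 along x, 84 mm along y) rests on the rim. A central bar handle, 50 mm along its x, 16 mm along y, rises 28 mm above the plate. Origin: centre of the plug's underside, z up; plate top at z = 13 mm, handle top at 41 mm.
- mug: White coffee mug, 76 mm across, 88 mm high, with a handle, standing among the containers; not to be knocked over. Origin: centre of its underside, z up.
- tumbler: Drinking glass, 66 mm across, 100 mm high, standing among the containers; not to be knocked over. Origin: centre of its underside, z up. It and the mug are the tallest things between the lids and containers; a lower salt shaker (72 mm) stands there too.

How it is judged:
By the outcome, as a careful person would: the job done as asked, in the order asked, and still so for the second after the job is handed in, with the robot touching nothing.
It also fails if it takes over 109 s, if anything falls off the work surface, if the arm or the gripper's body presses on something with over 40 N, if the wrist force passes 120 N, or if a joint passes its speed limit or range.

## Working session

There is one attempt and no reset: what is moved stays moved. The work goes in short steps, Python scripts to look and compute and a shell command to move; the robot and the scene stay as the last step left them, time stands still between calls to the robot, and variables do not carry over. Pictures are saved under pics/ and viewed, on a budget of 14 in all, crops included, one or two more only if the job needs it, and the job is handed in when it is done.

```bash
mkdir -p pics
python3 - <<'E'
from plant import status, vision, order, regions_of, manip
import cv2,numpy as np
print(status.state()); print(manip.tcp_to_grasp)
for n in("top","side"):
    p,d=vision.grab_frame(n); cv2.imwrite(f"pics/{n}0.png",p[:,:,::-1]); c=vision.get_calibration(n); print(n,c)
E
```

```text
{'time': 0.0, 'joint_pos': array([ 1.05699544e+00,  5.33541440e-02,  1.61431721e+00,  3.43939073e-05,
        1.47596194e+00, -1.19025729e-01]), 'joint_vel': array([-3.79957188e-04,  1.35132121e-03,  1.42558472e-05, -6.38796736e-04,
       -7.43508715e-04, -1.28930537e-03]), 'joint_efforts': array([ 3.39170847e-04, -3.93660235e+01, -3.70183825e+01, -1.05793240e-04,
        6.68768131e-03, -2.85166003e-06]), 'tool_pos': array([0.24007342, 0.57637964, 0.23005082]), 'tool_rot': array([-3.33751026e-04,  1.96109822e-01,  9.80581407e-01, -9.64342679e-04]), 'contact_force': array([-0.08692948,  0.25777585, -1.19115273]), 'ft_torque': array([-0.02631433,  0.04513047,  0.00540997]), 'gripper_width': 1.000308751231638}
-0.0187
top {'camera_matrix': array([[522.48257229,   0.        , 315.47122674],
       [  0.        , 522.48257229, 230.22223207],
       [  0.        ,   0.        ,   1.        ]]), 'R': array([[-0.01465439, -0.99939483, -0.03154702],
       [-0.98805842,  0.0193135 , -0.15286448],
       [ 0.15338125,  0.02893016, -0.98774351]]), 't': array([0.02087747, 0.4973143 , 1.12231545])}
side {'camera_matrix': array([[480.71859576,   0.        , 320.25981155],
       [  0.        , 480.71859576, 237.52484467],
       [  0.        ,   0.        ,   1.        ]]), 'R': array([[ 0.99865589, -0.05165472, -0.00426685],
       [-0.04011329, -0.71813355, -0.69474825],
       [ 0.03282286,  0.69398559, -0.71924034]]), 't': array([-0.51608489,  0.03311945,  1.03916623])}
```

View pics/top0.png

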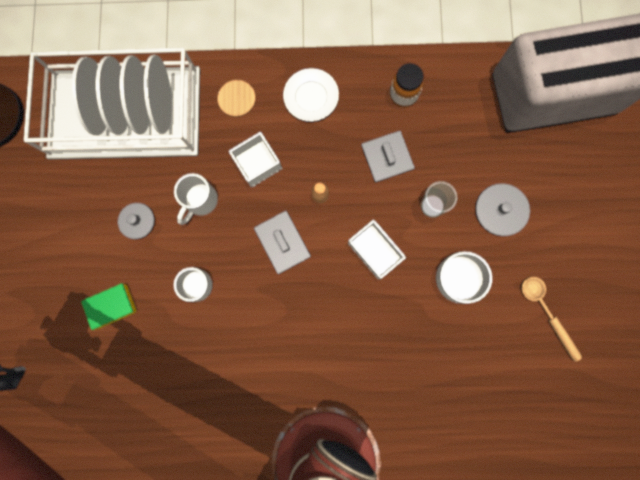

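View pics/side0.png

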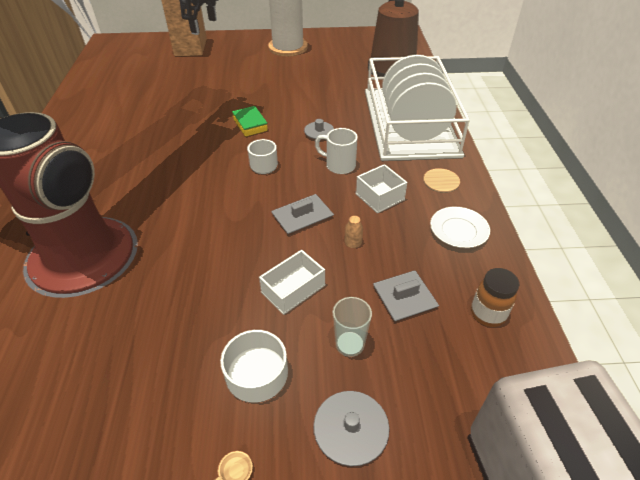

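Both views show all items clearly. In the top view: lids small (136,221), oblong (282,242), square (388,156), large (503,210); pots small (193,285), square (255,159), oblong (377,249), large (464,278); mug (195,195), tumbler (438,200), shaker (320,192).

```bash
cat > h.py <<'E'
from plant import status, vision, order, regions_of, manip
import cv2,numpy as np
from scipy.spatial.transform import Rotation as Ro
H=dict(pot_small=.06,pot_large=.06,pot_square=.055,pot_oblong=.05,lid_small=.013,lid_large=.013,lid_square=.013,lid_oblong=.013)
def cloud(n,d):
    c=vision.get_calibration(n);K=c["camera_matrix"]
    v,u=np.mgrid[:480,:640]
    P=np.stack([(u-K[0,2])/K[0,0]*d,(v-K[1,2])/K[1,1]*d,d],-1)
    return (P-c["t"])@c["R"]
def fit(W,reg,d,h):
    m=reg&(d>0); P=W[m]; P=P[abs(P[:,2]-h)<.007]
    if len(P)<20: return None
    xy=(P[:,:2]*1000).astype(np.float32)
    c,s,a=cv2.minAreaRect(xy); (e,r)=cv2.minEnclosingCircle(xy)
    return len(P),round(float(np.median(P[:,2]))*1000,1),np.round(c,1),np.round(s,1),round(a,1),np.round(e,1),round(2*r,1)
E
python3 - <<'E'
from h import *
for n in("top","side"):
    p,d=vision.grab_frame(n);W=cloud(n,d)
    for k in list(H)+["mug","tumbler"]:
        r=regions_of(n,k)
        for q in r[:1]:
            print(n,k,round(q["confidence"],2),np.round(q["extent"]),fit(W,q["region"],d,H.get(k,.088 if k=="mug" else .1)))
E
```

```text
top pot_small 0.57 [193. 286.  37.  34.] (223, 60.1, array([382.1, 284.2]), array([71.7, 69.1]), 89.3, array([381.2, 284.4]), 72.3)
top pot_large 0.56 [466. 276.  56.  56.] (369, 60.2, array([ 386.6, -306.9]), array([106.7, 107. ]), 46.4, array([ 386.6, -307.2]), 109.3)
top pot_square 0.94 [254. 161.  54.  50.] (293, 54.6, array([665.2, 148.2]), array([85.6, 84. ]), 31.2, array([662.7, 146.6]), 114.5)
top pot_oblong 0.8 [376. 249.  59.  58.] (325, 50.4, array([ 452.5, -120.8]), array([107.9,  72.6]), 38.5, array([ 451.3, -120. ]), 125.8)
top lid_small 0.59 [139. 223.  38.  35.] (887, 13.4, array([531.9, 428.1]), array([82. , 82.7]), 48.8, array([531.8, 427.8]), 84.5)
top lid_large 0.75 [503. 210.  55.  54.] (2024, 13.9, array([ 540.2, -410.8]), array([118.3, 116.2]), 89.2, array([ 540.5, -412.1]), 123.7)
top lid_square 0.61 [388. 154.  54.  56.] (1446, 13.7, array([ 671.9, -156.6]), array([96.6, 96.6]), 18.5, array([ 672.1, -155.8]), 128.1)
top lid_oblong 0.35 [196. 201.  39.  55.] (240, 9.3, array([580., 277.]), array([73.8, 71.9]), 8.4, array([574.4, 278. ]), 84.9)
top mug 0.81 [19
[... 768 characters left out ...]
 457.4, -124.3]), 125.5)
side lid_small 0.81 [319. 129.  29.  18.] (281, 12.4, array([532.1, 429. ]), array([83.4, 70.2]), 27.9, array([535. , 426.8]), 86.8)
side lid_large 0.66 [354. 428.  78.  78.] (4183, 12.9, array([ 544.3, -412.5]), array([118.5, 118.6]), 76.1, array([ 544.3, -412.1]), 120.3)
side lid_square 0.67 [408. 299.  69.  53.] (1605, 12.8, array([ 675.5, -157.7]), array([96.2, 97.5]), 18.4, array([ 675.6, -158.6]), 130.1)
side mug 0.96 [338. 150.  41.  45.] (185, 86.1, array([584.6, 275.9]), array([74.5, 75.5]), 32.0, array([585.1, 276.1]), 78.0)
side tumbler 0.65 [350. 326.  40.  66.] (327, 98.5, array([ 557.3, -256.3]), array([65.6, 64.1]), 82.7, array([ 557.9, -255.8]), 67.9)
```

```bash
cat >> h.py <<'E'
def rel(x,y,z,jaw=None,s=None):
    "shift (mm) in tool axes and yaw (deg) to TCP target mm, jaw=world dir of tool y (deg, mod 180)"
    s=s or status.state(); R=Ro.from_quat(np.r_[s["tool_rot"][1:],s["tool_rot"][0]]).as_matrix()
    t=R.T@(np.array([x,y,z])-1000*s["tool_pos"]); a=np.degrees(np.arctan2(R[1,1],R[0,1]))
    yaw=0 if jaw is None else -((jaw-a+90)%180-90)
    print("t",round(s["time"],2),"tcp",np.round(1000*s["tool_pos"],1),"jaw",round(a,1),"-> shift",np.round(t,1),"yaw",round(yaw,1))
E
python3 - <<'E'
from h import *
for n,b in(("top",{"o":(282,242),"s":(388,155),"S":(136,221),"L":(504,209)}),("side",{"o":(303,213),"s":(406,293),"S":(319,128),"L":(352,425)})):
    p,d=vision.grab_frame(n);W=cloud(n,d)
    for k,(u,v) in b.items():
        r=np.zeros((480,640),bool); r[v-37:v+38,u-40:u+41]=1
        g=p.max(2).astype(int)-p.min(2)<25
        lab=cv2.connectedComponents((r&g&(abs(W[:,:,2]-.026)<.021)&(d>0)).astype(np.uint8))[1]
        m=lab==np.bincount(lab[lab>0]).argmax()
        print(n,k,"plate",fit(W,m,d,.013)[:5],"handle",fit(W,m,d,.039)[:5])
rel(532,428.5,120)
E
```

```text
top o plate (1719, 13.7, array([476.6,  90.4]), array([120. ,  83.4]), 27.4) handle (161, 41.4, array([475.8,  89.7]), array([49.9, 15.9]), 26.0)
top s plate (1459, 13.7, array([ 672.2, -156.3]), array([96.4, 96.7]), 17.9) handle (161, 40.6, array([ 671.7, -155.9]), array([49.5, 17. ]), 18.3)
top S plate (865, 13.5, array([531.3, 427.1]), array([80.3, 82.3]), 0.6) handle (93, 40.6, array([531.9, 426.3]), array([23. , 21.7]), 49.2)
top L plate (2012, 13.9, array([ 541.1, -409.7]), array([117.5, 117.3]), 81.0) handle (94, 41.3, array([ 541.3, -409.8]), array([22.4, 21.5]), 1.3)
side o plate (1082, 12.6, array([478.6,  88. ]), array([119.8,  87.5]), 27.4) handle (150, 39.2, array([479.8,  87.6]), array([48.1, 17.4]), 26.5)
side s plate (1614, 12.8, array([ 674.9, -157.4]), array([96.2, 97.7]), 18.2) handle (221, 39.9, array([ 674.9, -157.9]), array([50.8, 18.2]), 17.9)
side S plate (279, 12.3, array([533. , 426.6]), array([82.7, 74.9]), 45.8) handle (47, 39.1, array([535.8, 422.9]), array([19.6, 20.9]), 55.8)
side L plate (4086, 12.9, array([ 544.4, -410.7]), array([114.4, 117.6]), 86.1) handle (200, 40.4, array([ 544.7, -412.1]), array([23.4, 21.8]), 83.9)
t 1.3 tcp [240.4 576.9 231.3] jaw 67.4 -> shift [-326.3  -24.8  111.3] yaw 0
```

```bash
python3 -m crank '[-20,-2,5,0,60,-60,-5,20,0,60,-105,-8,40,0,60,-150,-12,60,0,60,-195,-15,80,0,60,-240,-19,100,0,60,-280,-22,118,0,60,-310,-24,128,0,60,-326,-25,131,0,60,-326,-25,131,0,60]'; python3 -c "
from h import *
rel(532.5,427,17)
p,d=vision.grab_frame('wrist');cv2.imwrite('pics/w1.png',p[:,:,::-1])"
```

```text
time: 2.3
tool_pos: [0.5329, 0.4274, 0.0999]
tool_rot: [-0.0, 0.197, 0.98, -0.0]
contact_force: [-0.6, -0.4, 0.2]
gripper_width: 0.599
t 2.3 tcp [532.9 427.4  99.9] jaw 67.2 -> shift [ 0.2 -0.5 82.9] yaw 0
```

View pics/w1.png

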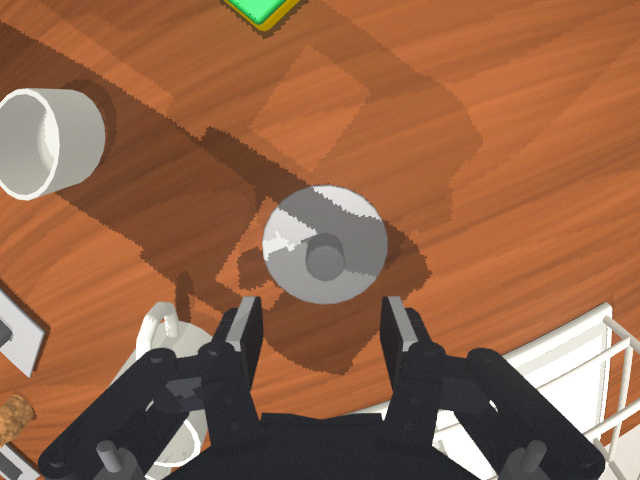

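The wrist view shows the knob at (325,262), centred between the fingers (about 321). Descend and grip.

```bash
python3 -m crank '[0,0,15,0,60,0,0,40,0,60,0,0,62,0,60,0,0,76,0,60,0,0,83,0,60,0,0,83,0,0,0,0,83,0,0,0,0,83,0,0,0,0,83,0,0,0,0,83,0,0]'; python3 -c "
from h import *
rel(382.5,282.5,150)"
```

```text
time: 3.35
tool_pos: [0.5324, 0.4289, 0.0185]
tool_rot: [0.001, 0.196, 0.981, 0.001]
contact_force: [-0.5, -0.1, 1.3]
gripper_width: 0.258
t 3.35 tcp [532.4 428.9  18.5] jaw 67.4 -> shift [  81.9 -192.6 -131.9] yaw 0
```

```bash
python3 -m crank '[0,0,-10,0,0,0,0,-35,0,0,5,-12,-65,0,0,15,-38,-90,0,0,29,-70,-100,0,0,45,-107,-100,0,0,60,-142,-100,0,0,72,-171,-100,0,0,80,-187,-100,0,0,82,-191,-100,0,0]'; python3 -c "
from h import *
rel(382.5,282.5,70)
p,d=vision.grab_frame('wrist');cv2.imwrite('pics/w2.png',p[:,:,::-1]);print(status.state()['tool_pos'],status.state()['tool_pos'])"
```

```text
time: 4.35
tool_pos: [0.3813, 0.2827, 0.1175]
tool_rot: [0.0, 0.196, 0.981, 0.0]
contact_force: [0.5, 0.6, -0.3]
gripper_width: 0.256
t 4.35 tcp [381.3 282.7 117.5] jaw 67.4 -> shift [-1.1  0.2 47.5] yaw 0
[0.38185158 0.2830962  0.11773423] [0.38185158 0.2830962  0.11773423]
```

View pics/w2.png

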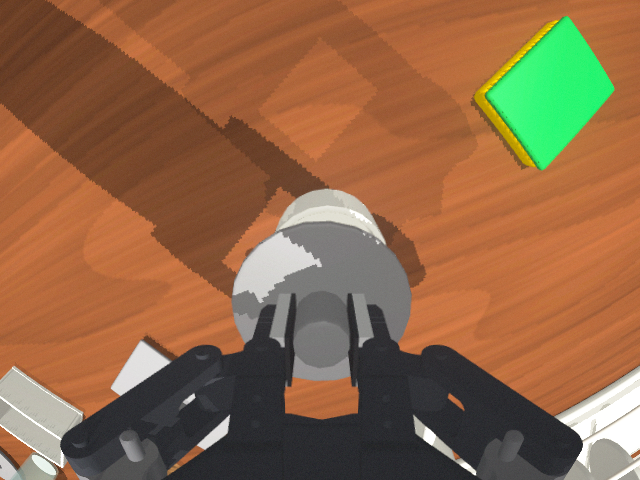

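Run:
```python
from h import *
c=vision.get_calibration("wrist");K=c["camera_matrix"]
def pr(X):
    q=c["R"]@(np.array(X)/1000)+c["t"];th=np.arctan2(np.hypot(*q[:2]),q[2]);e=q[:2]/np.hypot(*q[:2])
    return np.round(K[[0,1],2]+K[0,0]*th*e,1)
for z in(0,60):
    A=[pr([382.5+36*np.cos(a),282.5+36*np.sin(a),z]) for a in np.linspace(0,6.28,73)]
    print("pot",z,np.min(A,0),np.max(A,0))
g=1000*status.state()["tool_pos"]
A=[pr([g[0]+42*np.cos(a),g[1]+42*np.sin(a),g[2]-17+13]) for a in np.linspace(0,6.28,73)]
print("lid",np.min(A,0),np.max(A,0))
```

```text
pot 0 [271.9 185.7] [369.3 278.7]
pot 60 [259.2 204.2] [381.8 318. ]
lid [229.  216.9] [413.1 379.5]
```

```bash
python3 -m crank '[0,2,10,0,0,0,2,22,0,0,0,2,34,0,0,0,2,42,0,0,0,2,46,0,0,0,2,46,0,0,0,2,46,0,50,0,2,46,0,60,0,2,46,0,60,0,2,46,0,60]'; python3 -m crank '[0,0,-8,0,60,0,0,-25,0,60,0,0,-50,0,60,0,0,-80,0,60,0,0,-110,0,60,0,0,-130,0,60,0,0,-140,0,60,0,0,-140,0,60,0,0,-140,0,60,0,0,-140,0,60]'
python3 - <<'E'
from h import *
for n in("top","side"):
    p,d=vision.grab_frame(n);W=cloud(n,d)
    m=(np.hypot(W[:,:,0]-.3825,W[:,:,1]-.2835)<.07)&(d>0)
    print(n,fit(W,m,d,.065))
    cv2.imwrite(f"pics/{n}1.png",p[:,:,::-1])
rel(542.5,-411,120)
E
```

```text
time: 5.4
tool_pos: [0.3834, 0.2856, 0.0714]
tool_rot: [0.0, 0.196, 0.981, 0.0]
contact_force: [-0.1, -0.3, -0.3]
gripper_width: 0.601
time: 6.4
tool_pos: [0.3825, 0.2851, 0.2095]
tool_rot: [-0.001, 0.196, 0.981, -0.001]
contact_force: [0.2, -0.1, -0.5]
gripper_width: 0.602
top (799, 65.6, array([384., 280.]), array([82.2, 76.6]), 2.8, array([383.8, 283.4]), 84.6)
side (458, 64.3, array([387.1, 279.5]), array([82.5, 79.6]), 9.3, array([386.5, 281.3]), 85.6)
t 6.5 tcp [382.6 285.2 209.7] jaw 67.4 -> shift [-415.5 -581.    90.2] yaw 0
```

View pics/side1.png

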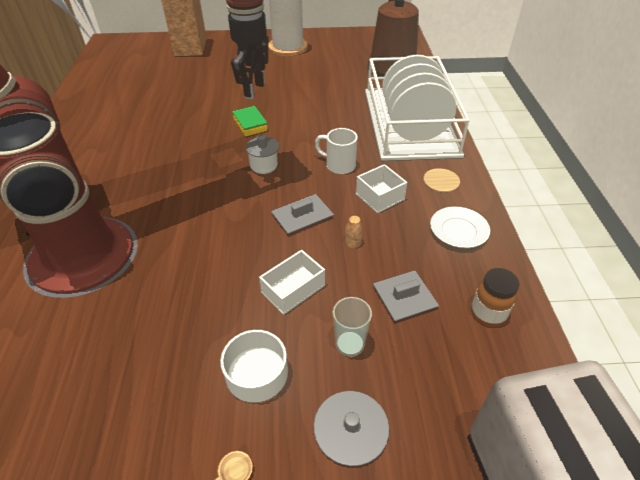

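The small lid is seated (plate at 65 mm, level; side view at (263,152)). On to the large lid.

```bash
python3 -m crank '[-10,-14,0,0,60,-32,-44,0,0,60,-58,-82,0,0,60,-86,-120,0,0,60,-114,-160,0,0,60,-142,-200,0,0,60,-170,-238,0,0,60,-198,-277,0,0,60,-226,-316,0,0,60,-248,-347,0,0,60]'; python3 -m crank '[-26,-36,0,0,60,-54,-75,5,0,60,-82,-115,20,0,60,-108,-151,40,0,60,-134,-187,60,0,60,-154,-215,80,0,60,-166,-231,92,0,60,-168,-235,100,0,60,-168,-235,110,0,60,-168,-235,110,0,60]'; python3 -c "
from h import *
rel(542.5,-411,17)
p,d=vision.grab_frame('wrist');cv2.imwrite('pics/w3.png',p[:,:,::-1])"
```

```text
time: 7.5
tool_pos: [0.4785, -0.1327, 0.2105]
tool_rot: [-0.001, 0.197, 0.98, 0.0]
contact_force: [0.5, 0.7, -0.3]
gripper_width: 0.596
time: 8.5
tool_pos: [0.5425, -0.4099, 0.0991]
tool_rot: [-0.002, 0.196, 0.981, 0.001]
contact_force: [-0.1, 0.1, -0.6]
gripper_width: 0.605
t 8.5 tcp [ 542.5 -409.9   99.1] jaw 67.4 -> shift [-0.7 -1.1 82.1] yaw 0
```

View pics/w3.png

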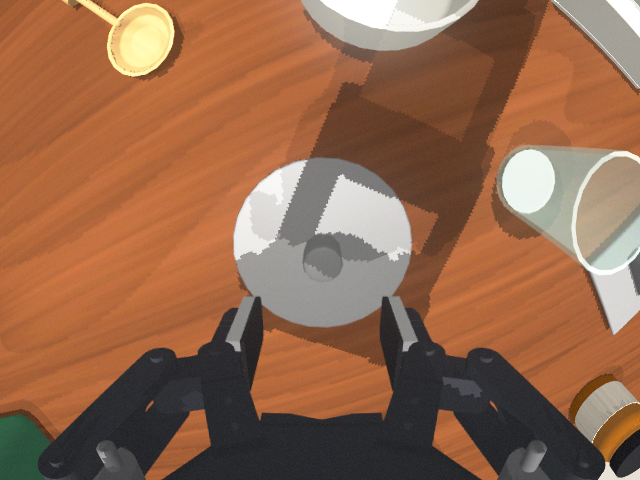

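Knob centred at (322,259). Descend, grip, lift and carry over pot_large (shift about +182, +35).

```bash
python3 -m crank '[0,0,15,0,60,0,0,40,0,60,0,0,62,0,60,0,0,76,0,60,0,0,83,0,60,0,0,83,0,0,0,0,83,0,0,0,0,83,0,0,0,0,83,0,0,0,0,83,0,0]'; python3 -c "
from h import *
rel(388.5,-308,117)"; python3 -m crank '[0,0,-10,0,0,0,0,-35,0,0,12,2,-65,0,0,38,7,-90,0,0,70,13,-100,0,0,105,20,-100,0,0,138,26,-100,0,0,163,31,-100,0,0,178,34,-100,0,0,182,35,-100,0,0]'
python3 - <<'E'
from h import *
rel(388.5,-308,70)
p,d=vision.grab_frame('wrist');cv2.imwrite('pics/w4.png',p[:,:,::-1])
c=vision.get_calibration("wrist");K=c["camera_matrix"]
def pr(X):
    q=c["R"]@(np.array(X)/1000)+c["t"];th=np.arctan2(np.hypot(*q[:2]),q[2]);e=q[:2]/np.hypot(*q[:2])
    return np.round(K[[0,1],2]+K[0,0]*th*e,1)
for z in(0,60):
    A=[pr([388.5+54*np.cos(a),-308+54*np.sin(a),z]) for a in np.linspace(0,6.28,73)]
    print("pot",z,np.min(A,0),np.max(A,0))
E
```

```text
time: 9.55
tool_pos: [0.5441, -0.4123, 0.0196]
tool_rot: [0.001, 0.196, 0.981, -0.001]
contact_force: [0.5, 0.5, 2.3]
gripper_width: 0.258
t 9.55 tcp [ 544.1 -412.3   19.6] jaw 67.4 -> shift [183.6  36.4 -97.8] yaw 0
time: 10.55
tool_pos: [0.3878, -0.3085, 0.1185]
tool_rot: [-0.0, 0.196, 0.981, -0.0]
contact_force: [-1.0, -0.6, -1.2]
gripper_width: 0.256
t 10.55 tcp [ 387.8 -308.5  118.5] jaw 67.4 -> shift [-0.5  0.7 48.5] yaw 0
pot 0 [249.8 159.4] [394.7 298.1]
pot 60 [231.7 170.4] [413.3 340.1]
```

View pics/w4.png

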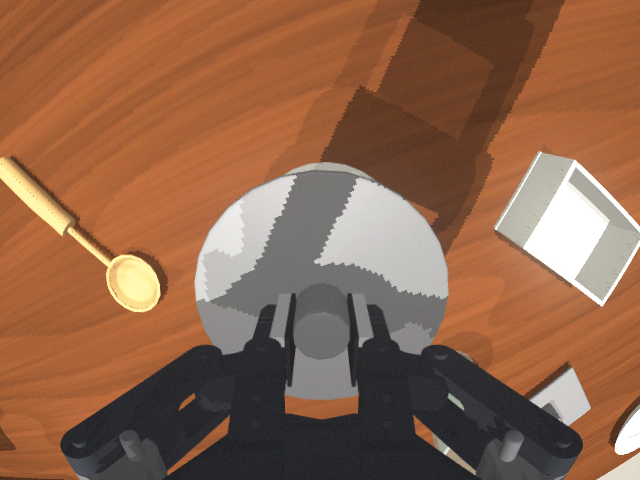

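```bash
python3 -m crank '[-1,1,10,0,0,-1,1,22,0,0,-1,1,34,0,0,-1,1,42,0,0,-1,1,46,0,0,-1,1,46,0,0,-1,1,46,0,50,-1,1,46,0,60,-1,1,46,0,60,-1,1,46,0,60]'; python3 -m crank '[0,0,-8,0,60,0,0,-25,0,60,0,0,-50,0,60,0,0,-80,0,60,0,0,-110,0,60,0,0,-130,0,60,0,0,-140,0,60,0,0,-140,0,60,0,0,-140,0,60,0,0,-140,0,60]'
python3 - <<'E'
from h import *
for n in("side",):
    p,d=vision.grab_frame(n);W=cloud(n,d)
    m=(np.hypot(W[:,:,0]-.3885,W[:,:,1]+.308)<.08)&(d>0)
    print(n,fit(W,m,d,.065))
    cv2.imwrite(f"pics/{n}2.png",p[:,:,::-1])
rel(673.5,-157,100,108)
E
```

```text
time: 11.6
tool_pos: [0.3904, -0.309, 0.0725]
tool_rot: [0.0, 0.196, 0.981, -0.0]
contact_force: [-0.1, 0.4, -0.5]
gripper_width: 0.599
time: 12.6
tool_pos: [0.3896, -0.3082, 0.2105]
tool_rot: [-0.001, 0.196, 0.981, 0.001]
contact_force: [0.7, 0.0, -0.2]
gripper_width: 0.599
side (3498, 64.7, array([ 390.2, -311.7]), array([118.5, 118.8]), 87.7, array([ 389.8, -311. ]), 120.7)
t 12.65 tcp [ 389.6 -308.2  210.5] jaw 67.4 -> shift [-204.2  248.6  110.2] yaw -40.6
```

The large lid is seated (64.7 mm, 118.5 mm plate visible, level). Next the square lid.

```bash
python3 -m crank '[-10,12,0,-4,60,-34,41,0,-12,60,-62,75,0,-20,60,-90,110,0,-28,60,-118,144,0,-36,60,-146,178,0,-40.5,60,-172,210,0,-40.5,60,-192,234,0,-40.5,60,-202,246,10,-40.5,60,-204,248,25,-40.5,60]'; python3 -m crank '[0,0,20,0,60,0,0,50,0,60,0,0,75,0,60,0,0,85,0,60,0,0,85,0,60,0,0,85,0,60,0,0,85,0,60,0,0,85,0,60,0,0,85,0,60,0,0,85,0,60]'; python3 -c "
from h import *
rel(673.5,-157,17,108)
p,d=vision.grab_frame('wrist');cv2.imwrite('pics/w5.png',p[:,:,::-1])"
```

```text
time: 13.65
tool_pos: [0.6753, -0.1573, 0.1864]
tool_rot: [0.0, -0.156, 0.988, -0.0]
contact_force: [-0.7, -0.6, 0.2]
gripper_width: 0.599
time: 14.65
tool_pos: [0.6742, -0.1585, 0.103]
tool_rot: [0.0, -0.155, 0.988, -0.0]
contact_force: [-0.7, -0.1, -0.2]
gripper_width: 0.598
t 14.65 tcp [ 674.2 -158.5  103. ] jaw 107.9 -> shift [ 0.3  1.7 86. ] yaw -0.1
```

View pics/w5.png

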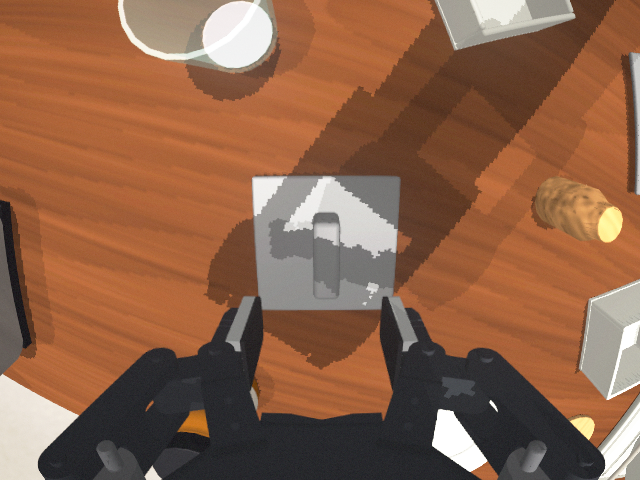

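Handle at (326,255), aligned with the fingers. Grip and lift.

```bash
python3 -m crank '[0,1,15,0,60,0,1,40,0,60,0,1,64,0,60,0,1,79,0,60,0,1,86,0,60,0,1,86,0,0,0,1,86,0,0,0,1,86,0,0,0,1,86,0,0,0,1,86,0,0]'; python3 -m crank '[0,0,-10,0,0,0,0,-35,0,0,0,0,-65,0,0,0,0,-95,0,0,0,0,-120,0,0,0,0,-130,0,0,0,0,-130,0,0,0,0,-130,0,0,0,0,-130,0,0,0,0,-130,0,0]'; python3 -c "
from h import *
rel(667,147,112,120.5)"
```

```text
time: 15.7
tool_pos: [0.6747, -0.1578, 0.018]
tool_rot: [0.001, -0.155, 0.988, -0.001]
contact_force: [0.4, -0.5, 3.1]
gripper_width: 0.176
time: 16.7
tool_pos: [0.6726, -0.1571, 0.144]
tool_rot: [-0.002, -0.155, 0.988, 0.001]
contact_force: [-0.6, 0.5, -0.8]
gripper_width: 0.177
t 16.7 tcp [ 672.6 -157.1  144. ] jaw 107.9 -> shift [-88.2 291.   32.4] yaw -12.6
```

```bash
python3 -m crank '[-3,10,0,0,0,-12,40,0,-2,0,-24,80,0,-4,0,-37,123,0,-6,0,-51,168,0,-8,0,-64,210,0,-10,0,-75,248,0,-12,0,-83,274,8,-12.5,0,-87,288,20,-12.5,0,-88,291,33,-12.5,0]'
python3 - <<'E'
from h import *
rel(667,147,65,120.5)
p,d=vision.grab_frame('wrist');cv2.imwrite('pics/w6.png',p[:,:,::-1])
c=vision.get_calibration("wrist");K=c["camera_matrix"]
def pr(X):
    q=c["R"]@(np.array(X)/1000)+c["t"];th=np.arctan2(np.hypot(*q[:2]),q[2]);e=q[:2]/np.hypot(*q[:2])
    return np.round(K[[0,1],2]+K[0,0]*th*e,1)
for z in(0,55):
    for i in range(4):
        a=np.radians(30.5+45+90*i);print(z,pr([667+59.4*np.cos(a),147+59.4*np.sin(a),z]))
E
```

```text
time: 17.7
tool_pos: [0.6675, 0.1482, 0.1122]
tool_rot: [-0.0, -0.263, 0.965, 0.0]
contact_force: [0.6, -0.9, -0.9]
gripper_width: 0.173
t 17.7 tcp [667.5 148.2 112.2] jaw 120.5 -> shift [ 1.1 -0.8 47.2] yaw -0.0
0 [374.6 290.9]
0 [379.7 180.1]
0 [258.  180.5]
0 [263.8 291.2]
55 [386.2 328.8]
55 [395.2 195.5]
55 [241.9 195.9]
55 [252. 329.]
```

View pics/w6.png

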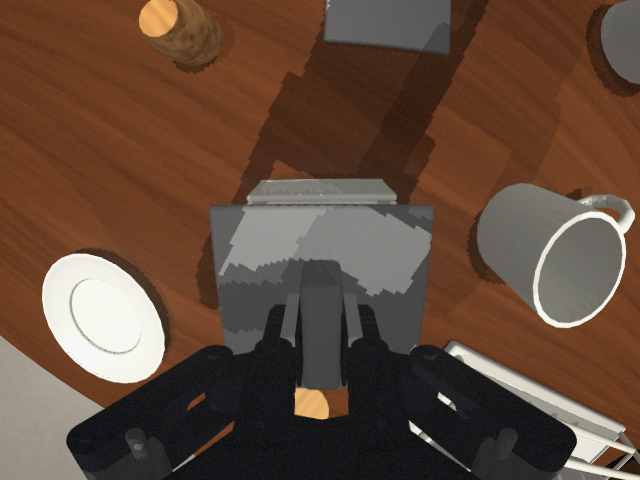

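The pot's back rim shows at (248–396, ~200) and base (260–380, 179), agreeing with prediction within 2 mm. Lower.

```bash
python3 -m crank '[0,0,10,0,0,0,0,22,0,0,0,0,34,0,0,0,0,42,0,0,0,0,47,0,0,0,0,47,0,0,0,0,47,0,50,0,0,47,0,60,0,0,47,0,60,0,0,47,0,60]'; python3 -m crank '[0,0,-8,0,60,0,0,-25,0,60,0,0,-50,0,60,0,0,-80,0,60,0,0,-110,0,60,0,0,-130,0,60,0,0,-140,0,60,0,0,-140,0,60,0,0,-140,0,60,0,0,-140,0,60]'
python3 - <<'E'
from h import *
for n in("side",):
    p,d=vision.grab_frame(n);W=cloud(n,d)
    m=(np.hypot(W[:,:,0]-.667,W[:,:,1]-.147)<.08)&(d>0)
    print(n,fit(W,m,d,.060))
rel(478,89,103,117)
E
```

```text
time: 18.75
tool_pos: [0.6683, 0.1466, 0.0667]
tool_rot: [0.0, -0.262, 0.965, -0.0]
contact_force: [-0.9, 0.7, 0.4]
gripper_width: 0.599
time: 19.75
tool_pos: [0.6671, 0.1464, 0.2042]
tool_rot: [-0.002, -0.262, 0.965, 0.0]
contact_force: [-0.2, -0.6, 0.4]
gripper_width: 0.599
side (897, 59.5, array([669.6, 144.6]), array([98.6, 98.8]), 29.7, array([669.7, 145.9]), 132.7)
t 19.8 tcp [667.1 146.4 204.2] jaw 120.4 -> shift [191.8  46.  101.8] yaw 3.4
```

Square lid is seated (59.5 mm, 29.7°). Next, the oblong lid.

```bash
python3 -m crank '[10,2,0,1,60,35,8,5,2,60,70,17,20,3,60,105,25,40,3.4,60,140,33,60,3.4,60,168,40,80,3.4,60,184,44,92,3.4,60,191.5,46,100,3.4,60,191.5,46,102,3.4,60,191.5,46,102,3.4,60]'; python3 -c "
from h import *
rel(478,89,17,117)
p,d=vision.grab_frame('wrist');cv2.imwrite('pics/w7.png',p[:,:,::-1])"
```

```text
time: 20.8
tool_pos: [0.4802, 0.0894, 0.1047]
tool_rot: [0.0, -0.233, 0.972, -0.0]
contact_force: [0.4, -0.3, -0.2]
gripper_width: 0.6
t 20.8 tcp [480.2  89.4 104.7] jaw 117.0 -> shift [ 2.2  0.6 87.7] yaw -0.0
```

View pics/w7.png

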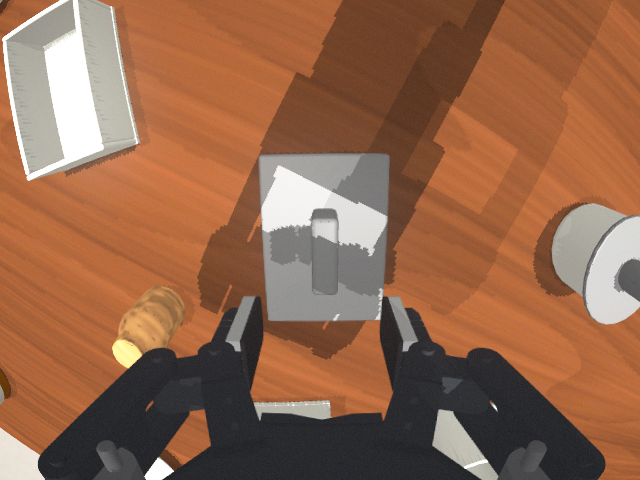

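Handle at (325,252), aligned. Grip and lift.

```bash
python3 -m crank '[1,1,15,0,60,1,1,40,0,60,1,1,64,0,60,1,1,80,0,60,1,1,87,0,60,1,1,87,0,0,1,1,87,0,0,1,1,87,0,0,1,1,87,0,0,1,1,87,0,0]'; python3 -m crank '[0,0,-10,0,0,0,0,-35,0,0,0,0,-60,0,0,0,0,-80,0,0,0,0,-90,0,0,0,0,-90,0,0,0,0,-90,0,0,0,0,-90,0,0,0,0,-90,0,0,0,0,-90,0,0]'; python3 -c "
from h import *
rel(454,-122,107,128.6)"
```

```text
time: 21.85
tool_pos: [0.4793, 0.0898, 0.0185]
tool_rot: [0.001, -0.233, 0.972, -0.0]
contact_force: [0.3, -0.9, 1.8]
gripper_width: 0.173
time: 22.85
tool_pos: [0.4776, 0.0897, 0.1063]
tool_rot: [-0.001, -0.233, 0.972, 0.0]
contact_force: [0.2, -0.6, -1.0]
gripper_width: 0.173
t 22.85 tcp [477.6  89.7 106.3] jaw 117.0 -> shift [ 117.1 -178.    -0.6] yaw -11.6
```

```bash
python3 -m crank '[5,-8,0,0,0,19,-29,0,-2,0,38,-57,0,-4,0,58,-88,0,-6,0,77,-117,0,-8,0,94,-143,0,-10,0,106,-161,0,-11.6,0,114,-173,0,-11.6,0,117,-178,0,-11.6,0,117,-178,0,-11.6,0]'
python3 - <<'E'
from h import *
rel(454,-122,60,128.6)
p,d=vision.grab_frame('wrist');cv2.imwrite('pics/w8.png',p[:,:,::-1])
c=vision.get_calibration("wrist");K=c["camera_matrix"]
def pr(X):
    q=c["R"]@(np.array(X)/1000)+c["t"];th=np.arctan2(np.hypot(*q[:2]),q[2]);e=q[:2]/np.hypot(*q[:2])
    return np.round(K[[0,1],2]+K[0,0]*th*e,1)
r=Ro.from_euler('z',38.6,degrees=True)
for z in(0,50):
    for q in((54,36),(54,-36),(-54,-36),(-54,36)):print(z,q,pr(r.apply([*q,0])+[454,-122,z]))
E
```

```text
time: 23.85
tool_pos: [0.4546, -0.1222, 0.1072]
tool_rot: [-0.0, -0.33, 0.944, 0.0]
contact_force: [0.1, -0.3, -0.8]
gripper_width: 0.171
t 23.85 tcp [ 454.6 -122.2  107.2] jaw 128.5 -> shift [ 0.3  0.6 47.2] yaw -0.1
0 (54, 36) [367.6 303.2]
0 (54, -36) [273.4 303.3]
0 (-54, -36) [267.  159.9]
0 (-54, 36) [373.4 159.8]
50 (54, 36) [376.3 339.1]
50 (54, -36) [264.7 339.3]
50 (-54, -36) [254.2 169.5]
50 (-54, 36) [386.  169.2]
```

View pics/w8.png

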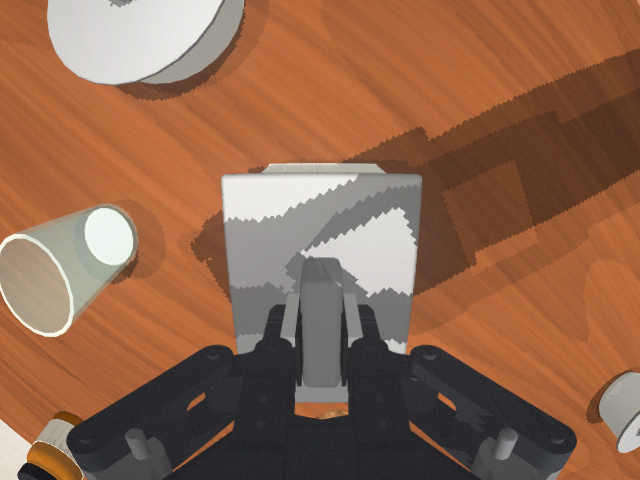

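Base far edge is at (271–378, 164), versus predicted (267–373, 160): the pot is about 2–3 mm to +y, −x in tool axes. Correct by 2 mm and lower.

```bash
python3 -m crank '[-2,2,10,0,0,-2,2,22,0,0,-2,2,34,0,0,-2,2,42,0,0,-2,2,47,0,0,-2,2,47,0,0,-2,2,47,0,50,-2,2,47,0,60,-2,2,47,0,60,-2,2,47,0,60]'; python3 -m crank '[0,0,-8,0,60,0,0,-25,0,60,0,0,-50,0,60,0,0,-80,0,60,0,0,-115,0,60,0,0,-150,0,60,0,0,-180,0,60,0,0,-195,0,60,0,0,-200,0,60,0,0,-200,0,60]'
python3 - <<'E'
from h import *
L=dict(small=(.3825,.2835,.065),large=(.3885,-.308,.065),square=(.667,.147,.06),oblong=(.454,-.122,.055))
for n in("side","top"):
    p,d=vision.grab_frame(n);W=cloud(n,d);cv2.imwrite(f"pics/{n}9.png",p[:,:,::-1])
    for k,(x,y,h) in L.items():
        m=(np.hypot(W[:,:,0]-x,W[:,:,1]-y)<.075)&(d>0)
        P=W[m];P=P[abs(P[:,2]-h)<.007]
        if len(P)<20: continue
        A=np.c_[P[:,:2],np.ones(len(P))];s=np.linalg.lstsq(A,P[:,2],rcond=None)[0]
        print(n,k,fit(W,m,d,h)[:5],"tilt deg",np.round(np.degrees(s[:2]),1))
E
```

```text
time: 24.9
tool_pos: [0.455, -0.1192, 0.0603]
tool_rot: [0.0, -0.33, 0.944, -0.0]
contact_force: [0.4, 1.2, -0.2]
gripper_width: 0.6
time: 25.9
tool_pos: [0.4549, -0.1191, 0.2601]
tool_rot: [-0.0, -0.33, 0.944, 0.0]
contact_force: [0.2, -0.4, -0.3]
gripper_width: 0.6
side small (144, 64.2, array([361. , 271.5]), array([27.3, 78.1]), 20.8) tilt deg [1.4 0.8]
side large (3489, 64.7, array([ 390. , -311.3]), array([119. , 118.2]), 0.1) tilt deg [ 0.  -0.1]
side square (904, 59.6, array([668.8, 144.8]), array([98.9, 99.7]), 30.3) tilt deg [0.2 0. ]
side oblong (1782, 54.7, array([ 456.6, -120.8]), array([121.4,  85.6]), 38.5) tilt deg [0.1 0. ]
top small (1053, 65.6, array([384., 283.]), array([82.5, 81.8]), 89.9) tilt deg [ 0.2 -0.1]
top large (2368, 66.0, array([ 386.3, -309. ]), array([119.3, 116.8]), 89.4) tilt deg [-0.  0.]
top square (1584, 60.5, array([666.7, 146. ]), array([97.2, 96.1]), 30.2) tilt deg [-0.2 -0. ]
top oblong (1066, 55.7, array([ 451.8, -119.7]), array([119.2,  84.1]), 39.4) tilt deg [ 0.1 -0.1]
```

View pics/side9.png

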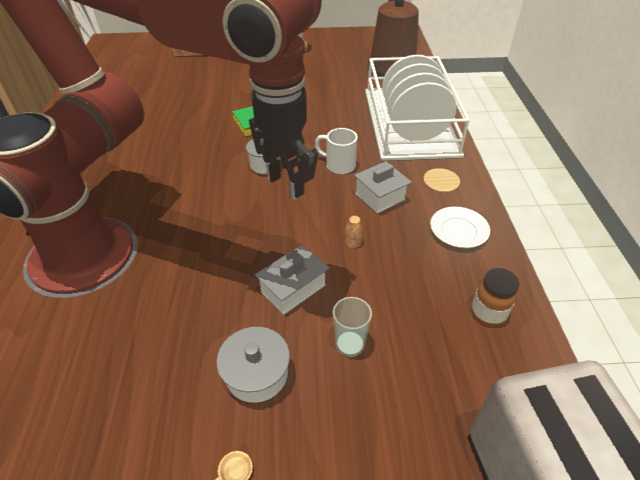

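All four lids are seated and level: large at (254,355), oblong (292,272), square (382,180), small behind the gripper at (262,150). The mug (338,150) and tumbler (352,326) are upright, and the gripper is clear.

```bash
python3 -c "
from plant import order; print(order.job_done())"
```

```text
the job is handed in; nothing more can be done
None
```

All four lids are on their own containers, placed in the order small round, large round, square, oblong. I handed the job in at about 26 s of robot time.

- **Seating:** the last depth check from the top camera put the lid plates at 65.6, 66.0, 60.5 and 55.7 mm (small, large, square, oblong). Fully down would be 65, 65, 60 and 55 mm. Tilt was at most about 0.2°.
- **Disagreements:** the side camera agreed on the other three lids to within 1.3 mm of height. It saw only part of the small lid in that check, because the gripper was in the way, and gave an unreliable tilt of about 1.4°. With a clear view earlier it had read 64.3 mm. The two cameras also differ by 2–5 mm in x and y, as they did from the start.
- **Containers and glassware:** the containers stayed where they were to within measuring error. The mug and drinking glass were upright, and the arm was clear of everything. Readings at the end of each move never went above about 3 N.

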